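Tap a clamping wedge tight on a crank arm

ROBOT

A 6-joint arm with a two-finger parallel gripper is mounted at the origin on the work surface. World frame = base frame: x ahead of the robot, y to its left, z up, the work surface at z = 0. Lengths are in mm, angles in degrees, forces in N, time in s.
With the tool pointing down it reaches from about 350 to 850 mm from the base axis. Payload 8.1 kg.
Tool frame: the origin (TCP) lies midway between the tips of the shut fingers; the grasp point (between the pads) lies 19 mm behind it; z points along the fingers, y is the line along which they close (so a half turn about z gives the same grasp; the last joint's range is limited). The gripper opens to 85 mm and grips with 20 to 120 N. Pads are 22 mm wide; open, the fingers measure 114 mm over their backs; the gripper's body (76 mm by 85 mm) begins 54 mm behind the grasp point. The pads swing forward as they close: fully open they stand 13 mm farther back than shut.
Start: joints at [65.81, 7.471, 85.268, -0, 87.261, -4.893], TCP at [198.26, 566.302, 231.292] pointing down, gripper open.
Joint ranges: [-169.43, 169.43], [-51.17, 129.36], [1.28, 143.12], [-76.62, 256.62], [0, 156.53], [-152.29, 152.29]. Speed limits (degrees/s): [136.94, 136.94, 159.86, 180, 180, 180].

INTERFACE

Orientations are given as [roll, pitch, yaw] about the fixed x, y, z axes, in that order (R = Rz(yaw) Ry(pitch) Rx(roll)).
In Python, from bench import r gives the robot as it stands.
- The arm moves only by the tool send_rows, never from a script. Its argument "increments" is a list of rows, each a list of 6 numbers: the shift along the tool's x, y, z in mm, then the turn, a rotation vector about the tool's x, y, z in rad. A call has 1 to 5 rows; each row shifts and turns the commanded pose from where the row before left it, along the tool's axes as they then stand; what a row does not reach is not made up. A row lasts 1/8 s, in which the tool goes at most 62.5 mm and 10.7 degrees, less where a joint would pass 70% of its speed; a pose out of reach is approached as far as the arm can. A call is refused whole if a number of a shift passes 62.5 or a number of a turn 0.188, either way. A call with a gripper value outside its range is refused whole. "grip" is the closure, from -1 (fully open) to 1 (shut), set as the call begins (left out, the last holds). The fingers move at their own pace and stop on an object; "grip_force" is the grip in N (left out, the last holds). Time passes only in rows, so rows that do not move let the fingers close. It gives the time, the measured TCP pose, the force, the opening and the grip force at its end, in the units of the state.
- r.sense(): the state, without advancing time (a new reading comes with each control period).
- r.snapshot(name): name is "scene" or "top"; returns a dict with "img" (400x640x3 uint8, blue, green, red), "z_map" (400x640 float32, mm along the optical axis (not along the pixel's ray), 0 where there is no reading), "fx", "fy", "cx", "cy" (pixels), "view" (4x4, takes a point from world to camera coordinates). Camera axes: x right, y down, z forward; pixel columns grow to the right and rows downward; lengths in mm; the calibration is good to about 2 mm. A picture is of the moment at which its call begins.
- r.hand_in(): hands the job in; it is judged then, once.
The state is a dict: "time": time; "joint_pos": joint angles; "qd": joint speeds; "joint_efforts": joint torques, N m; "tool_pos": TCP position; "tcp_rot": TCP orientation; "ft_force": force on the tool from outside, world axes, zero at the start; "wrist_torque": the same for the moment, N m; "finger_gap": finger opening in mm; "grip_force": force on a finger pad.
Only numpy, scipy, OpenCV 4.12 (cv2) and the standard library are available. Lean on these libraries where they do the work, as an engineer would, in place of code of your own. Each camera call takes 0.05 s, during which the arm holds its last target. There are 200 camera calls.

TASK

Clamp the bicycle crank arm in the bench jig: set the wooden wedge by hand, thin end first, loosely in the tapered gap between the jig's sloping fence and its sliding jaw, let go of it, then take the hammer and tap the wedge's thick end sideways, backing the hammer off between taps, until the wedge stops advancing and the jaw holds the crank arm firmly. All the driving is done with the hammer, never with the bare gripper; then lay the hammer flat on the bench. Leave the bottle, the pedal and the straight wooden block where they are.

Things in the scene. Friction and masses are not known exactly. Their poses are not given: they have to be found in the camera images.
- jig: Plywood and timber wedge clamp fixed on the bench. Origin on the bench under the jaw's rear face (jaw fully back) at mid-length; x points from fence to anvil, y out of the gap's mouth (the wedge is driven towards -y), z up. Base slab x -62..102, y -65..65 mm, working top z 45; the blocks on it are 36 mm tall (to z 81). A ledge, x -30..14 mm, top z 45, carries the wedge out to y +113.
- jaw (a joint): Sliding jaw (wooden block 30 mm in x, 120 mm in y), m, along the jig's +x; 0 = fully back; its rear face, straight along y, is at jig x = this value. Starts at 0 to 3 mm; 2 N of friction, no spring. The crank arm is pinched between jaw and anvil at about 7.5 mm.
- fence (a point): Mouth end of the fence's inner face: jig point x -20, y +60, z 45 mm. The fence is a fixed block about 30 mm thick on the -x side of the gap, y -60..60; its inner face slopes 1 in 6.5 from here to x -1.5 mm at y -60, so the gap is (20 mm + jaw value) wide at the mouth and narrows with the wedge's own taper.
- jaw_face (a point): Middle of the jaw's rear face (the face that the wedge's straight flank slides along), 18 mm above the jig's working top; moves with the jaw.
- mouth (a point): Mouth of the gap: jig point x 0, y +60 mm, z 45 mm (on the working top).
- anvil: Fixed wooden block 30 x 120 x 36 mm on the jig, on the crank's far side. Origin at the bottom of the face that touches the crank, at mid-length: jig point x 65.5, y 0, z 45 mm.
- crank: Aluminium bicycle crank arm, loose in the jig between jaw and anvil, bar along its y. Origin under the middle of the bar. Bar 28 mm wide (x), 24 mm tall, bosses of 40 and 34 mm diameter at y -87.5 and +87.5 mm, overhanging the jig (215 mm overall). About 0.28 kg.
- wedge: Loose plain wooden wedge 170 mm long, 36 tall, upright on its flat underside, 0.1 kg. Origin under mid-length, x towards the thin tip, z up. x -85 (struck butt face) to -45: parallel block 30 mm wide (y -15..15), good to grip across y. x -45 to +85: flank y +15 stays straight, the other slopes from y -15 to +5. In the gap its x lies along the jig's -y, the straight flank on the jaw.
- wedge_tip (a point): Middle of the wedge's thin end face (10 mm wide): wedge point x +85, y +10, z 18 mm. With the tip D inside the mouth the wedge is loose while D < 6.5 x (10 mm + jaw value). It is tight at D about 114 mm, where the butt stands 56 mm outside the mouth.
- wedge_butt (a point): Middle of the wedge's thick end face, where it is struck: wedge point x -85, y 0, z 18 mm. Driving it takes roughly 4 to 12 N, rising steeply once the crank is pinched; 20 to 30 N on it is firm, and it then stays by friction.
- hammer: Small bench hammer lying flat, 0.38 kg. Origin under the handle near the balance point; x along the handle to the head, z up. Wooden handle, parallel sides 24 mm wide (y), z 0..26, x -95..+40 mm. Dark steel head: 30 mm diameter cylinder along y at x +50, z 15 mm, 90 mm long, flat faces at y -45 and +45 (alike). Held with the handle square to the wedge, either face can strike.
- hammer_head (a point): Centre of the hammer head: hammer point x +50, y 0, z 15 mm.
- block: Bystander: straight wooden packing block 170 x 30 x 36 mm of the wedge's wood but without taper, lying along its x. Origin under its centre.
- bottle: Bystander: white oil bottle with a black cap, 56 mm diameter, 170 mm tall, standing beside the wedge's lane, either on its fence side or on its anvil side. Origin under its centre.
- pedal: Bystander: black bicycle pedal lying flat, 66 x 85 x 24 mm, on the other side of the lane from the bottle; low enough to pass over. Origin under its centre.
Not all that is in view belongs to the job. Leave any purple look-alike of the wedge alone. Several things look just like the hammer: the one meant starts farthest to the robot's right.

How it is judged (in metres and radians):
On the way, in this order (a step that is already met when the one before it is completed fails the run):
1. the wedge stands in the gap, thin end inside the mouth, let go, the jaw not yet driven (y of wedge_tip in the frame of jig below 0.045 m and x of wedge_tip in the frame of jig between -0.03 and 0.02 m and z of wedge in the frame of jig between 0.04 and 0.055 m and contact force between the fingers and wedge below 0.1 N and distance of jaw_face from where it was at the start of the episode below 0.003 m), for 0.2 s.
2. the held hammer taps the wedge (contact force between hammer and wedge above 3 N and contact force between the fingers and hammer above 1 N), for 0.02 s.
3. the hammer is backed off from the wedge's thick end (a gap of about 10 mm) (contact force between hammer and wedge below 0.1 N and distance between hammer_head and wedge_butt above 0.055 m and contact force between the fingers and hammer above 1 N), for 0.02 s.
4. a later tap meets a tight wedge: the crank arm is pressed on the anvil with more than 8 N (all of step 2 and contact force between crank and anvil above 8 N), for 0.05 s.
At the end, for the whole second after the job is handed in: The wedge lies flat in the gap in line with it (within 0.1 rad) and holds by itself: the jaw presses the crank arm on the anvil with more than 8 N, the crank still lying on the jig within 30 mm of its start. The hammer lies at rest flat on the bench, off the jig (y of wedge_tip in the frame of jig below 0.045 m and x of wedge_tip in the frame of jig between -0.03 and 0.02 m and z of wedge in the frame of jig between 0.04 and 0.055 m and contact force between crank and anvil above 8 N and angle between the x axis of wedge and the y axis of jig, either way round below 0.1 rad and angle between wedge's own z axis and vertical below 0.1 rad and linear speed of each of wedge, hammer below 0.01 m/s and z of crank in the frame of jig below 0.052 m and distance of crank from where it was at the start of the episode below 0.03 m and height (world z) of hammer below 0.012 m and height (world z) of hammer_head below 0.03 m and contact force between hammer and jig below 0.1 N); the robot touches nothing.
It fails at once if the gripper or arm touches the wedge after the jaw has been driven more than 3 mm (contact force between any of the fingers, the arm and wedge above 0.5 N and distance of jaw_face from where it was at the start of the episode above 0.003 m).
It fails at once if the bottle is moved more than 30 mm (distance of bottle from where it was at the start of the episode above 0.03 m).
It fails at once if the bottle is tipped (angle between bottle's own z axis and vertical above 0.5 rad).
It fails at once if the pedal is moved more than 30 mm (distance of pedal from where it was at the start of the episode above 0.03 m).
It fails at once if the straight block is moved more than 30 mm (distance of block from where it was at the start of the episode above 0.03 m).
It also fails if it takes over 72 s, if anything falls off the work surface, if the arm or the gripper's body presses on something with over 40 N, if the wrist force passes 120 N, or if a joint passes its speed limit or range.

## Working session

There is one attempt and no reset: what is moved stays moved. The work goes in short steps, Python scripts to look and compute and a tool call to move; the robot and the scene stay as the last step left them, time stands still between calls to the robot, and variables do not carry over. Pictures are saved under pics/ and viewed, at most 10 in all, crops included, and the job is handed in when it is done.

Besides the shell and the picture viewer there is one more tool, called after ">>>" by a JSON object that holds its "name" and its "arguments". send_rows: Moves the arm, as the interface text tells. Its arguments: {"type":"object","properties":{"increments":{"type":"array"},"grip":{"type":"number"},"grip_force":{"type":"number"}},"required":["increments"]}

```bash
mkdir -p pics
cat > h.py <<'E'
import numpy as np,cv2
from bench import r
def snap(n):
    s=r.snapshot(n); z=s["z_map"]; v,u=np.mgrid[0:400,0:640]
    c=np.stack([(u-s["cx"])/s["fx"]*z,(v-s["cy"])/s["fy"]*z,z,np.ones_like(z)],-1)
    W=c@np.linalg.inv(np.array(s["view"])).T
    s["W"]=W[...,:3]; s["W"][z==0]=np.nan
    return s
E
python3 - <<'E'
from h import *
for n in("scene","top"):
    s=snap(n); cv2.imwrite(f"pics/{n}0.png",s["img"]); np.savez(f"{n}0.npz",img=s["img"],W=s["W"])
    print(np.round(np.array(s["view"]),3).tolist(),s["fx"])
print(r.sense())
E
```

```text
[[0.84, 0.543, -0.005, -389.996], [0.379, -0.593, -0.71, -151.294], [-0.389, 0.595, -0.704, 1562.081], [0.0, 0.0, 0.0, 1.0]] 388.21174403649485
[[-0.01, -1.0, -0.008, -18.766], [-0.998, 0.01, -0.063, 498.715], [0.063, 0.007, -0.998, 1730.774], [0.0, 0.0, 0.0, 1.0]] 508.5492516577376
{'time': 0.1, 'joint_pos': array([ 6.58117596e+01,  7.51030825e+00,  8.53260761e+01,  4.50916362e-04,
        8.72621236e+01, -4.89510769e+00]), 'qd': array([-0.01469146, -0.12959932, -0.14157886, -0.03742024,  0.07878727,
       -0.01281407]), 'joint_efforts': array([ 1.46622842e-03, -5.70950317e+01, -5.01943696e+01, -1.46114185e-04,
        8.11456848e-03,  1.33894014e-05]), 'tool_pos': array([198.02350271, 565.82982215, 230.32516737]), 'tcp_rot': array([-1.79901890e+02, -8.85458944e-03,  1.60706838e+02]), 'ft_force': array([-0.08340034,  0.55186401,  0.44189579]), 'wrist_torque': array([-0.0039019 , -0.02022401, -0.02118586]), 'grip_force': 0.0, 'finger_gap': 85.38052324179837}
```

View pics/scene0.png

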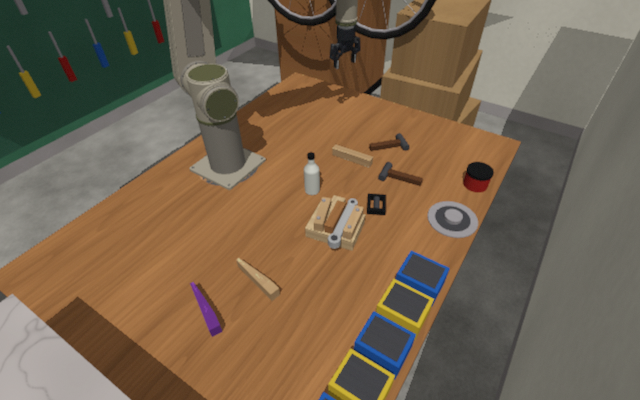

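View pics/top0.png

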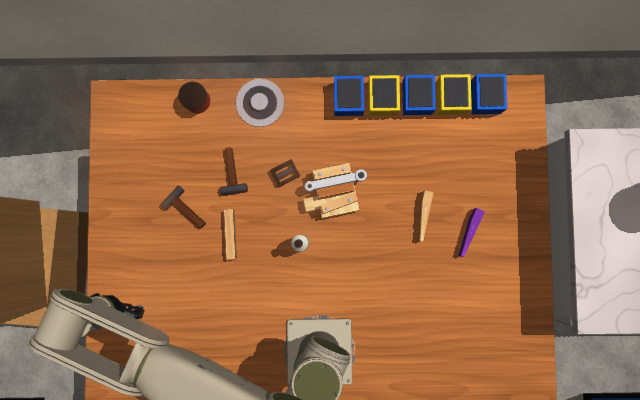

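The scene view shows the jig at (337,222), the wedge at (258,278) with its thin tip at (238,262), the purple decoy at (207,308), the bottle at (312,178), the pedal at (376,204) and two hammers. In the top view (right = -y, up = +x) the jig is at (335,190), with its ledge and mouth towards +y on the left. The wedge is at (424,216) and the target hammer at (233,172), head at (233,189). The other hammer at (182,207) lies more to the left.

Run:
```python
import numpy as np,cv2
d=np.load("top0.npz");W=d["W"];img=d["img"]
def reg(n,u0,u1,v0,v1,z0,z1):
    w=W[v0:v1,u0:u1].reshape(-1,3); m=(w[:,2]>z0)&(w[:,2]<z1); p=w[m]
    if len(p)<5: print(n,len(p));return
    (c,s,a)=cv2.minAreaRect(p[:,:2].astype(np.float32))
    print(n,len(p),"ctr",np.round(c),"size",np.round(s),"ang",round(a,1),"z",np.round(np.percentile(p[:,2],[5,50,95])),"mean",np.round(p.mean(0)))
    print("   box",np.round(cv2.boxPoints((c,s,a))).tolist())
reg("wedge",405,440,183,250,20,60)
reg("block",215,240,203,265,20,60)
reg("hammer",212,252,142,202,12,60)
reg("handle",212,252,142,180,12,60)
reg("head",212,252,182,200,20,60)
reg("ham2",155,210,180,232,12,60)
reg("bottle",270,315,228,260,140,200)
reg("pedal",265,302,155,190,10,60)
reg("blocks",295,370,155,225,75,95)
reg("crank",295,380,160,197,60,74)
reg("slab",295,370,155,225,38,52)
h=np.clip(np.nan_to_num(W[150:230,290:375,2])*2.5,0,255).astype(np.uint8)
h=cv2.applyColorMap(h,cv2.COLORMAP_JET)
cr=np.vstack([cv2.resize(img[150:230,290:375],None,fx=6,fy=3.7,interpolation=2),cv2.resize(h,None,fx=6,fy=3.7,interpolation=0)])
cv2.imwrite("pics/jig0.png",cr)
```

```text
wedge 372 ctr [ 454. -359.] size [ 31. 169.] ang 77.7 z [26. 36. 42.] mean [ 466. -364.   35.]
   box [[369.0, -356.0], [534.0, -392.0], [540.0, -362.0], [375.0, -326.0]]
block 486 ctr [398. 299.] size [170.  32.] ang 3.3 z [27. 36. 43.] mean [398. 298.  36.]
   box [[312.0, 310.0], [314.0, 278.0], [484.0, 288.0], [482.0, 320.0]]
hammer 513 ctr [614. 311.] size [181.  97.] ang 21.6 z [16. 26. 34.] mean [596. 293.  26.]
   box [[512.0, 323.0], [548.0, 233.0], [716.0, 299.0], [681.0, 390.0]]
handle 247 ctr [647. 311.] size [ 96. 123.] ang 87.9 z [16. 26. 33.] mean [640. 299.  25.]
   box [[584.0, 265.0], [707.0, 260.0], [710.0, 356.0], [587.0, 361.0]]
head 214 ctr [559. 288.] size [39. 91.] ang 8.5 z [21. 28. 35.] mean [554. 288.  28.]
   box [[533.0, 330.0], [546.0, 240.0], [584.0, 246.0], [571.0, 336.0]]
ham2 516 ctr [497. 465.] size [166. 161.] ang 2.9 z [17. 26. 34.] mean [496. 466.  26.]
   box [[410.0, 541.0], [419.0, 380.0], [584.0, 388.0], [576.0, 550.0]]
bottle 55 ctr [367.  57.] size [25. 22.] ang 0.3 z [162. 170. 175.] mean [367.  57. 170.]
   box [[354.0, 68.0], [354.0, 46.0], [379.0, 46.0], [379.0, 68.0]]
pedal 395 ctr [610. 118.] size [112. 118.] ang 3.7 z [13. 22. 30.] mean [607. 111.  22.]
   box [[550.0, 173.0], [558.0, 55.0], [670.0, 63.0], [662.0, 180.0]]
blocks 1001 ctr [559. -74.] size [143. 193.] ang 19.9 z [76. 81. 88.] mean [549. -64.  81.]
   box [[459.0, -7.0], [525.0, -189.0], [659.0, -141.0], [593.0, 41.0]]
crank 496 ctr [573. -62.] size [204. 107.] ang 89.4 z [62. 69. 73.] mean [572. -59.  69.]
   box [[519.0, -163.0], [626.0, -165.0], [628.0, 39.0], [521.0, 40.0]]
slab 609 ctr [542. -53.] size [165. 207.] ang 11.4 z [39. 45. 51.] mean [503. -41.  45.]
   box [[440.0, 32.0], [481.0, -170.0], [643.0, -138.0], [602.0, 65.0]]
```

View pics/jig0.png

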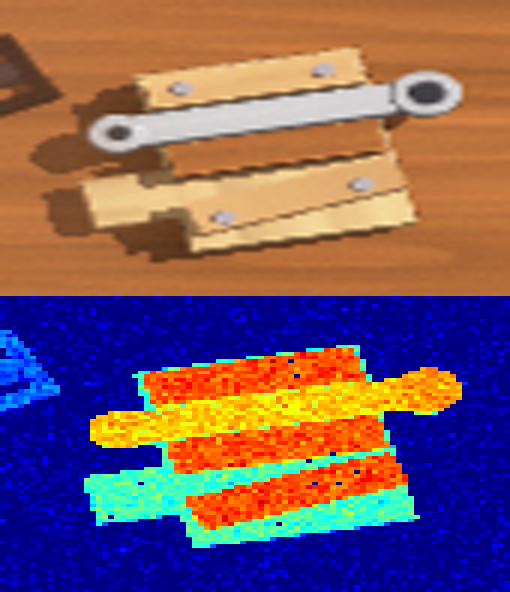

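```bash
cat > fit.py <<'E'
import numpy as np,cv2
from scipy.optimize import minimize
def inpoly(p,poly):
    poly=np.array(poly,float); a=np.roll(poly,-1,0)-poly
    d=[(a[i,0]*(p[:,1]-poly[i,1])-a[i,1]*(p[:,0]-poly[i,0])) for i in range(len(poly))]
    d=np.array(d); return np.all(d>=0,0)|np.all(d<=0,0)
def box(p,x0,x1,y0,y1): return (p[:,0]>x0)&(p[:,0]<x1)&(p[:,1]>y0)&(p[:,1]<y1)
def jig(p,q):
    j=q[3]; z=np.zeros(len(p)); z[box(p,-62,102,-65,65)|box(p,-30,14,-65,113)]=45
    z[box(p,j,j+30,-60,60)|box(p,65.5,95.5,-60,60)|inpoly(p,[(-20,60),(-1.5,-60),(-31.5,-60),(-50,60)])]=81
    c=box(p,j+30,65.5,-110,110); z[c]=np.nan; return z
def wedge(p,q): 
    z=np.zeros(len(p)); z[inpoly(p,[(-85,-15),(-45,-15),(85,5),(85,15),(-85,15)])]=36; return z
def hammer(p,q):
    z=np.zeros(len(p)); z[box(p,-95,40,-12,12)]=26
    h=box(p,35,65,-45,45); z[h]=15+np.sqrt(np.maximum(0,225-(p[h,0]-50)**2)); return z
def blk(p,q): z=np.zeros(len(p)); z[box(p,-85,85,-15,15)]=36; return z
def cost(q,W,f,zb):
    c,s=np.cos(q[2]),np.sin(q[2]); d=W[:,:2]-q[:2]
    p=np.c_[d[:,0]*c+d[:,1]*s,-d[:,0]*s+d[:,1]*c]; z=f(p,q)+zb
    return np.nanmean(np.minimum(abs(W[:,2]-z),15))
def fit(W,f,q0,R=170,zb=0,step=(6,6,.08,2)):
    w=W.reshape(-1,3); w=w[np.isfinite(w[:,0])]; w=w[(np.hypot(*(w[:,:2]-np.array(q0[:2])).T)<R)&(w[:,2]>zb-12)&(w[:,2]<zb+110)]
    best=None; rng=np.random.default_rng(0); q=np.array(q0,float); n=len(q)
    for k in range(14):
        st=np.array(step[:n])*(1 if k<5 else .4)
        x0=(q if best is None else best.x)+(rng.normal(size=n)*st*.6 if k else 0)
        sim=np.vstack([x0]+[x0+np.eye(n)[i]*st[i] for i in range(n)])
        o=minimize(cost,x0,(w,f,zb),method="Nelder-Mead",options=dict(initial_simplex=sim,xatol=.02,fatol=1e-4,maxiter=400))
        if best is None or o.fun<best.fun: best=o
    return best
E
python3 - <<'E'
from fit import *
d=np.radians
for n in("top","scene"):
    W=np.load(n+"0.npz")["W"]
    def go(nm,f,q0,R):
        b=fit(W,f,q0,R); q=b.x.copy(); q[2]=np.degrees(q[2]); print(n,nm,np.round(q,1),round(b.fun,2))
    go("jig",jig,[525,-55,d(8),1.5],125)
    go("wedge",wedge,[454,-359,d(-12+180),],115)
    go("hammer",hammer,[602,295,d(188)],85)
    go("block",blk,[398,299,d(3)],95)
E
```

```text
top jig [524.6 -65.8  11.4   2. ] 3.7
top wedge [ 453.9 -358.8  166.9] 3.59
top hammer [602.9 295.1 188.1] 3.69
top block [398.  300.1   2.9] 3.85
scene jig [526.1 -65.8  11.1   1.8] 4.77
scene wedge [ 455.  -357.6  167. ] 2.29
scene hammer [606.1 297.1 187.5] 3.79
scene block [401.8 300.3   3. ] 4.71
```

The two cameras agree within about 2–3 mm: jig (525,-66, 11.2°), jaw about 1.9 mm, wedge (454.5,-358, 167°), hammer (604,296, 188°). The sizes fit too. Next I write a row planner and go.

```bash
cat > plan.py <<'E'
import sys,json,numpy as np
from scipy.spatial.transform import Rotation as Ro
from bench import r
# args: list of waypoints [x,y,z,yaw,nrows] (tool down); prints rows
def plan(wps):
    s=r.sense(); p=np.array(s["tool_pos"]); R=Ro.from_euler("xyz",s["tcp_rot"],degrees=True); out=[]
    yaw=s["tcp_rot"][2]
    for x,y,z,w,n in wps:
        p0=p.copy(); y0=yaw
        for k in range(1,n+1):
            t=np.array([x,y,z]); tp=p0+(t-p0)*k/n; ty=y0+(w-y0)*k/n
            Rt=Ro.from_euler("xyz",[180,0,ty],degrees=True)
            d=np.round(R.inv().apply(tp-p),1); v=np.round((R.inv()*Rt).as_rotvec(),3)
            p=p+R.apply(d); R=R*Ro.from_rotvec(v); out.append([*map(float,d),*map(float,v)])
        yaw=w
    for i in range(0,len(out),5): print(json.dumps(out[i:i+5]))
    m=np.abs(out); print("max",m[:,:3].max(),m[:,3:].max(), "norm",np.linalg.norm(np.array(out)[:,:3],axis=1).max())
if __name__=="__main__": plan(json.loads(sys.argv[1]))
E
python3 plan.py "[[480,280,225,72,8],[550,0,225,28,5],[511,-371,150,-13,8]]"
```

```text
[[-45.1, -22.1, 0.7, -0.002, 0.0, 0.194], [-48.5, -13.0, 0.7, 0.0, -0.0, 0.193], [-50.0, -3.4, 0.6, 0.0, -0.0, 0.194], [-49.8, 6.3, 0.7, 0.0, -0.0, 0.193], [-47.7, 15.7, 0.6, 0.0, -0.0, 0.194]]
[[-43.7, 24.6, 0.7, 0.0, -0.0, 0.193], [-38.2, 32.6, 0.7, 0.0, -0.0, 0.194], [-31.2, 39.3, 0.6, 0.0, -0.0, 0.193], [-48.9, 30.6, -0.0, 0.0, -0.0, 0.154], [-43.7, 37.8, -0.0, -0.0, -0.0, 0.153]]
[[-37.4, 43.9, -0.0, -0.0, -0.0, 0.154], [-30.3, 49.2, -0.0, -0.0, -0.0, 0.154], [-22.3, 53.2, -0.0, -0.0, -0.0, 0.153], [-26.1, 38.7, 9.4, -0.0, -0.0, 0.09], [-22.5, 40.8, 9.3, -0.0, -0.0, 0.089]]
[[-18.8, 42.7, 9.4, -0.0, -0.0, 0.09], [-14.8, 44.2, 9.3, -0.0, -0.0, 0.089], [-10.9, 45.3, 9.4, -0.0, -0.0, 0.089], [-6.8, 46.2, 9.4, -0.0, -0.0, 0.09], [-2.7, 46.5, 9.3, -0.0, -0.0, 0.089]]
[[1.6, 46.7, 9.4, -0.0, -0.0, 0.09]]
max 53.2 0.194 norm 57.78174452195088
```

```bash
python3 plan.py "[[480,280,225,76,9],[550,0,225,26,6],[511,-371,120,-13,10]]"
```

```text
[[-40.1, -19.6, 0.6, -0.002, -0.0, 0.164], [-42.7, -12.8, 0.6, 0.0, -0.0, 0.165], [-44.3, -5.7, 0.6, 0.0, -0.0, 0.164], [-44.5, 1.7, 0.6, 0.0, -0.0, 0.164], [-43.7, 8.9, 0.6, 0.0, -0.0, 0.164]]
[[-41.7, 16.0, 0.6, 0.0, -0.0, 0.165], [-38.5, 22.6, 0.5, 0.0, -0.0, 0.164], [-34.3, 28.5, 0.6, 0.0, -0.0, 0.164], [-29.1, 33.8, 0.6, 0.0, -0.0, 0.164], [-42.5, 22.6, -0.0, 0.0, -0.0, 0.146]]
[[-38.7, 28.5, -0.0, -0.0, -0.0, 0.145], [-34.2, 33.8, -0.0, -0.0, -0.0, 0.146], [-28.9, 38.5, -0.0, -0.0, -0.0, 0.145], [-23.1, 42.2, -0.0, -0.0, -0.0, 0.146], [-16.7, 45.1, -0.1, -0.0, -0.0, 0.145]]
[[-19.8, 31.6, 10.5, -0.0, -0.0, 0.068], [-17.5, 32.9, 10.5, -0.0, -0.0, 0.068], [-15.3, 34.1, 10.5, -0.0, -0.0, 0.068], [-13.0, 35.0, 10.5, -0.0, -0.0, 0.068], [-10.5, 35.7, 10.5, -0.0, -0.0, 0.068]]
[[-8.1, 36.5, 10.5, -0.0, -0.0, 0.068], [-5.6, 36.9, 10.5, -0.0, -0.0, 0.069], [-3.1, 37.1, 10.5, -0.0, -0.0, 0.068], [-0.5, 37.3, 10.5, -0.0, -0.0, 0.068], [2.1, 37.3, 10.4, -0.0, -0.0, 0.068]]
max 45.1 0.165 norm 48.140004154549054
```

>>> {"name": "send_rows", "arguments": {"increments": [[-40.1,-19.6,0.6,-0.002,0,0.164],[-42.7,-12.8,0.6,0,0,0.165],[-44.3,-5.7,0.6,0,0,0.164],[-44.5,1.7,0.6,0,0,0.164],[-43.7,8.9,0.6,0,0,0.164]], "grip": -1}}

```text
time: 0.72
tool_pos: [355.5, 406.2, 227.7]
tcp_rot: [180.0, -0.1, 113.4]
ft_force: [-0.2, 0.4, -0.1]
finger_gap: 85.3
grip_force: 0.0
```

>>> {"name": "send_rows", "arguments": {"increments": [[-41.7,16,0.6,0,0,0.165],[-38.5,22.6,0.5,0,0,0.164],[-34.3,28.5,0.6,0,0,0.164],[-29.1,33.8,0.6,0,0,0.164],[-42.5,22.6,0,0,0,0.146]]}}

```text
time: 1.35
tool_pos: [492.8, 232.6, 224.9]
tcp_rot: [-180.0, -0.1, 67.4]
ft_force: [0.2, -0.2, -0.2]
finger_gap: 85.2
grip_force: 0.0
```

>>> {"name": "send_rows", "arguments": {"increments": [[-38.7,28.5,0,0,0,0.145],[-34.2,33.8,0,0,0,0.146],[-28.9,38.5,0,0,0,0.145],[-23.1,42.2,0,0,0,0.146],[-16.7,45.1,-0.1,0,0,0.145]]}}

```text
time: 1.98
tool_pos: [550.0, -1.1, 224.9]
tcp_rot: [-179.9, -0.1, 25.7]
ft_force: [0.7, -0.4, -0.1]
finger_gap: 85.1
grip_force: 0.0
```

>>> {"name": "send_rows", "arguments": {"increments": [[-19.8,31.6,10.5,0,0,0.068],[-17.5,32.9,10.5,0,0,0.068],[-15.3,34.1,10.5,0,0,0.068],[-13,35,10.5,0,0,0.068],[-10.5,35.7,10.5,0,0,0.068]]}}

```text
time: 2.6
tool_pos: [530.2, -185.9, 171.7]
tcp_rot: [-179.9, -0.0, 6.4]
ft_force: [0.7, -0.1, -0.2]
finger_gap: 85.1
grip_force: 0.0
```

>>> {"name": "send_rows", "arguments": {"increments": [[-8.1,36.5,10.5,0,0,0.068],[-5.6,36.9,10.5,0,0,0.069],[-3.1,37.1,10.5,0,0,0.068],[-0.5,37.3,10.5,0,0,0.068],[2.1,37.3,10.4,0,0,0.068]]}}

```text
time: 3.22
tool_pos: [510.7, -371.3, 118.8]
tcp_rot: [-179.9, 0.0, -13.1]
ft_force: [1.3, -0.6, 0.6]
finger_gap: 85.4
grip_force: 0.0
```

>>> {"name": "send_rows", "arguments": {"increments": [[0,0,40,0,0,0],[0,0,35,0,0,0],[0,0,25,0,0,0],[0,0,11,0,0,0],[0,0,0,0,0,0]]}}

```text
time: 3.85
tool_pos: [510.9, -369.7, 8.0]
tcp_rot: [-179.8, 0.1, -13.0]
ft_force: [0.3, 0.1, -0.2]
finger_gap: 85.0
grip_force: 0.0
```

>>> {"name": "send_rows", "arguments": {"increments": [[0,0,0,0,0,0],[0,0,0,0,0,0],[0,0,0,0,0,0],[0,0,0,0,0,0],[0,0,0,0,0,0]], "grip": 1, "grip_force": 60}}

```text
time: 4.47
tool_pos: [512.1, -370.8, 9.9]
tcp_rot: [-179.9, -0.1, -13.0]
ft_force: [-0.2, -0.3, 4.9]
finger_gap: 29.1
grip_force: 60.9
```

>>> {"name": "send_rows", "arguments": {"increments": [[0,0,0,0,0,0],[0,0,-25,0,0,0],[0,0,-45,0,0,0],[0,0,-50,0,0,0],[0,0,-30,0,0,0]]}}

```text
time: 5.1
tool_pos: [511.9, -371.0, 161.7]
tcp_rot: [-180.0, -0.2, -13.0]
ft_force: [-0.0, -0.6, -1.1]
finger_gap: 29.0
grip_force: 60.1
```

```bash
python3 plan.py "[[500,-250,170,42,7],[470,77,170,101.2,8],[482,97,110,101.2,3]]"
python3 - <<'E'
from h import *
s=snap("scene"); t=snap("top")
cv2.imwrite("pics/g1.png",np.hstack([cv2.resize(s["img"][220:320,180:330],(400,267)),cv2.resize(t["img"][160:260,370:520],(400,267))]))
E
```

```text
[[-5.5, -16.5, -1.2, -0.0, -0.003, -0.137], [-3.3, -17.0, -1.2, -0.0, 0.0, -0.137], [-0.9, -17.4, -1.1, -0.0, -0.0, -0.138], [1.5, -17.3, -1.2, -0.0, -0.0, -0.137], [3.9, -16.9, -1.2, -0.0, -0.0, -0.137]]
[[6.1, -16.3, -1.2, -0.0, -0.0, -0.137], [8.3, -15.2, -1.2, -0.0, -0.0, -0.137], [24.6, -32.9, 0.0, -0.0, -0.0, -0.129], [28.5, -29.5, 0.0, -0.0, -0.0, -0.13], [32.2, -25.5, 0.1, -0.0, -0.0, -0.129]]
[[35.2, -21.1, -0.0, -0.0, -0.0, -0.129], [37.6, -16.5, 0.0, -0.0, -0.0, -0.129], [39.4, -11.5, 0.0, -0.0, -0.0, -0.129], [40.5, -6.3, 0.1, 0.0, -0.0, -0.129], [41.1, -1.0, -0.0, 0.0, -0.0, -0.129]]
[[5.7, 5.2, 20.0, 0.0, -0.0, -0.0], [5.8, 5.2, 20.0, 0.0, -0.0, -0.0], [5.7, 5.2, 20.0, 0.0, -0.0, -0.0]]
max 41.1 0.138 norm 41.112163650189956
```

View pics/g1.png

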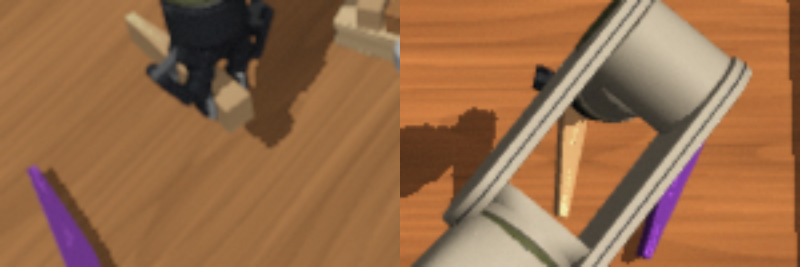

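The grasp is good: left crop, butt at (235,105) between the fingers, tip at (130,20). Next the wedge is carried to the lane, staying high.

>>> {"name": "send_rows", "arguments": {"increments": [[-5.5,-16.5,-1.2,0,-0.003,-0.137],[-3.3,-17,-1.2,0,0,-0.137],[-0.9,-17.4,-1.1,0,0,-0.138],[1.5,-17.3,-1.2,0,0,-0.137],[3.9,-16.9,-1.2,0,0,-0.137]]}}

```text
time: 5.82
tool_pos: [501.8, -282.9, 162.7]
tcp_rot: [-179.7, 0.1, 26.5]
ft_force: [-0.4, 0.6, -1.0]
finger_gap: 28.8
grip_force: 60.0
```

>>> {"name": "send_rows", "arguments": {"increments": [[6.1,-16.3,-1.2,0,0,-0.137],[8.3,-15.2,-1.2,0,0,-0.137],[24.6,-32.9,0,0,0,-0.129],[28.5,-29.5,0,0,0,-0.13],[32.2,-25.5,0,0,0,-0.129]]}}

```text
time: 6.45
tool_pos: [486.8, -125.3, 165.7]
tcp_rot: [-179.7, -0.1, 64.4]
ft_force: [0.0, 0.5, -1.3]
finger_gap: 29.0
grip_force: 60.0
```

>>> {"name": "send_rows", "arguments": {"increments": [[35.2,-21.1,0,0,0,-0.129],[37.6,-16.5,0,0,0,-0.129],[39.4,-11.5,0,0,0,-0.129],[40.5,-6.3,0,0,0,-0.129],[41.1,-1,0,0,0,-0.129]]}}

```text
time: 7.08
tool_pos: [468.1, 78.8, 166.4]
tcp_rot: [-179.8, -0.2, 101.4]
ft_force: [0.4, -0.3, -1.7]
finger_gap: 29.2
grip_force: 60.0
```

>>> {"name": "send_rows", "arguments": {"increments": [[13,5,0,0,0,0],[12,5,0,0,0,0],[0,5,0,0,0,0],[0,0,0,0,0,0]]}}

```text
time: 7.58
tool_pos: [479.7, 104.2, 168.0]
tcp_rot: [-179.9, -0.1, 101.1]
ft_force: [-1.1, -0.2, -1.2]
finger_gap: 29.3
grip_force: 60.1
```

Run:
```python
from h import *
s=snap("scene"); t=snap("top")
np.savez("c.npz",S=s["W"],T=t["W"])
cv2.imwrite("pics/c1.png",np.hstack([cv2.resize(s["img"][60:260,200:420],(440,400)),cv2.resize(t["img"][150:290,260:380],(343,400))]))
print(r.sense()["joint_pos"].round(1),r.sense()["tool_pos"].round(1),r.sense()["tcp_rot"].round(2))
for n,W in(("S",s["W"]),("T",t["W"])):
    w=W.reshape(-1,3); 
    for x in range(250,560,30):
        m=(abs(w[:,0]-x)<15)&(abs(w[:,1]-80)<90)&(w[:,2]>185); 
        if m.sum()>5: print(n,x,m.sum(),np.percentile(w[m,2],[1,50,99]).round())
```

```text
[ 6.200e+00 -7.300e+00  1.068e+02  1.000e-01  8.070e+01 -4.900e+00] [479.4 104.1 168.1] [-1.7988e+02 -1.4000e-01  1.0109e+02]
S 250 474 [544. 617. 637.]
S 280 504 [525. 603. 625.]
S 310 721 [520. 588. 614.]
S 340 541 [513. 575. 607.]
S 370 574 [507. 570. 603.]
S 400 587 [502. 566. 598.]
S 430 678 [223. 553. 593.]
S 460 930 [193. 506. 590.]
S 490 1468 [191. 451. 585.]
S 520 1721 [192. 487. 576.]
S 550 70 [246. 271. 550.]
T 250 775 [579. 625. 636.]
T 280 801 [551. 610. 625.]
T 310 506 [520. 608. 615.]
T 340 315 [516. 602. 610.]
T 370 308 [506. 598. 604.]
T 400 311 [499. 593. 600.]
T 430 579 [235. 559. 596.]
T 460 760 [536. 576. 591.]
T 490 824 [189. 577. 586.]
T 520 438 [190. 562. 579.]
```

View pics/c1.png

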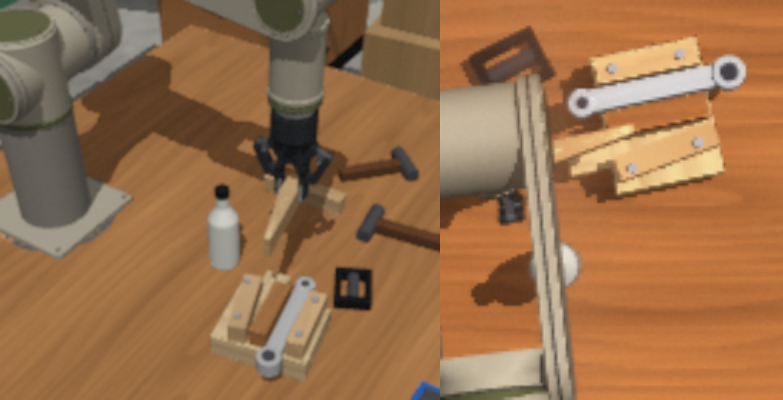

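The forearm stays above 500 mm, clear of the bottle. Left crop: wedge held, tip at (268,250), bottle untouched. Right crop: tip at (632,128), lined up with the jig gap. Now to measure the wedge in hand and see how it lines up with the jig.

```bash
cat > inhand.py <<'E'
from fit import *
def inhand(W,q0,zb,R=110,f=wedge,keep=None):
    w=W.reshape(-1,3).copy(); w=w[np.isfinite(w[:,0])]
    w=w[(np.hypot(*(w[:,:2]-np.array(q0[:2])).T)<R)&(w[:,2]<zb+45)]
    c,s=np.cos(q0[2]),np.sin(q0[2]); d=w[:,:2]-np.array(q0[:2]); lx=d[:,0]*c+d[:,1]*s
    w=w[keep(lx)] if keep else w
    lo=w[:,2]<zb+15; w[lo,2]=-100
    def g(p,q): z=f(p,q); z[z==0]=-100-zb; return z
    best=None; rng=np.random.default_rng(1)
    for k in range(14):
        x0=np.array(q0) if best is None else best.x+rng.normal(size=3)*[2,2,.02]
        sim=np.vstack([x0]+[x0+np.eye(3)[i]*[4,4,.05][i] for i in range(3)])
        o=minimize(cost,x0,(w,g,zb),method="Nelder-Mead",options=dict(initial_simplex=sim,xatol=.02,fatol=1e-5))
        if best is None or o.fun<best.fun: best=o
    return best
E
python3 - <<'E'
from inhand import *
d=np.load("c.npz"); a=np.radians(11.25)
for n in("S","T"):
    b=inhand(d[n],[490.6,47.2,np.radians(-78.9)],158.2,keep=lambda l:l>-25)
    x,y,t=b.x
    tip=np.array([x+85*np.cos(t)-10*np.sin(t),y+85*np.sin(t)+10*np.cos(t)])-[525.2,-65.8]
    print(n,round(x,1),round(y,1),round(np.degrees(t),2),round(b.fun,2),"tip in jig",round(tip[0]*np.cos(a)+tip[1]*np.sin(a),1),round(-tip[0]*np.sin(a)+tip[1]*np.cos(a),1))
    print("  wedge top z",np.nanmedian(d[n][...,2][(np.hypot(d[n][...,0]-500,d[n][...,1])<12)&(d[n][...,2]>170)]))
# empty-jig refit from both pics with wider check
E
python3 plan.py "[[483,120,110,101.2,3]]"
```

```text
S 490.2 52.9 -78.64 1.65 tip in jig -1.0 38.3
  wedge top z 193.92697410503797
T 498.7 46.9 -80.91 0.84 tip in jig 2.8 30.4
  wedge top z 192.36524161168927
[[4.9, 2.2, 19.4, -0.002, -0.002, -0.001], [5.0, 2.2, 19.3, -0.0, -0.0, -0.0], [4.9, 2.2, 19.4, -0.0, -0.0, -0.001]]
max 19.4 0.002 norm 20.129828613279347
```

```bash
python3 plan.py "[[467.3,146,130,101.2,2],[467.3,146,58,101.25,3]]"
```

```text
[[21.7, -1.9, 19.1, -0.002, -0.002, -0.001], [21.7, -1.9, 19.0, -0.0, -0.0, -0.001], [-0.0, 0.0, 24.0, -0.0, -0.0, -0.0], [-0.0, 0.0, 24.0, -0.0, -0.0, -0.001], [-0.1, 0.0, 24.0, -0.0, -0.0, 0.0]]
max 24.0 0.002 norm 28.970847415980085
```

>>> {"name": "send_rows", "arguments": {"increments": [[21.7,-1.9,19.1,-0.002,-0.002,-0.001],[21.7,-1.9,19,0,0,-0.001],[0,0,24,0,0,0],[0,0,24,0,0,-0.001],[0,0,24,0,0,0]]}}

```text
time: 8.3
tool_pos: [467.2, 146.4, 57.6]
tcp_rot: [180.0, -0.0, 101.3]
ft_force: [0.8, 0.1, -0.8]
finger_gap: 28.9
grip_force: 60.1
```

>>> {"name": "send_rows", "arguments": {"increments": [[0,0,0,0,0,0],[0,0,0,0,0,0]]}}

```text
time: 8.55
tool_pos: [467.7, 146.7, 59.2]
tcp_rot: [179.9, -0.0, 101.3]
ft_force: [0.1, 0.5, -0.3]
finger_gap: 29.1
grip_force: 60.1
```

Run:
```python
from h import *
from inhand import *
s=snap("scene"); t=snap("top"); np.savez("e.npz",S=s["W"],T=t["W"])
cv2.imwrite("pics/e1.png",np.hstack([cv2.resize(s["img"][150:260,280:400],(436,400)),cv2.resize(t["img"][150:240,260:380],(533,400))[:,180:530]]))
q=r.sense();p=q["tool_pos"];print(p.round(1),q["tcp_rot"].round(2))
a=np.radians(11.25); R=np.array([[np.cos(a),np.sin(a)],[-np.sin(a),np.cos(a)]])
# jig-frame edges: points at wedge-top height (93+-6) at jig y 70..110, block tops z>75 at y 20..58
for n,W in(("S",s["W"]),("T",t["W"])):
    w=W.reshape(-1,3); w=w[np.isfinite(w[:,0])]; J=(w[:,:2]-[525.2,-65.8])@R.T
    for y0 in range(20,150,10):
        m=(J[:,1]>y0)&(J[:,1]<y0+10)&(J[:,0]>-60)&(J[:,0]<40)&(w[:,2]>72)&(w[:,2]<92 if y0<60 else w[:,2]<100)
        x=np.sort(J[m,0]); 
        if len(x)<5: continue
        g=np.diff(x); k=np.argmax(g); print(n,y0,len(x),"min %.1f max %.1f gap %.1f..%.1f z %.1f"%(x[1],x[-2],x[k],x[k+1],np.median(w[m,2])))
```

```text
[468.1 146.9  59.6] [ 1.7986e+02 -4.0000e-02  1.0132e+02]
S 20 39 min -41.5 max 33.5 gap -15.1..4.3 z 81.0
S 30 47 min -44.1 max 33.9 gap -14.7..6.0 z 82.4
S 40 38 min -45.2 max 33.0 gap -16.0..5.0 z 81.6
S 50 36 min -40.6 max 33.6 gap -21.0..5.0 z 81.1
S 70 11 min -6.5 max 0.6 gap -5.6..-3.7 z 80.3
S 80 8 min -7.2 max 1.7 gap -5.3..-2.9 z 85.6
S 90 12 min -10.1 max 0.9 gap -10.1..-7.1 z 85.5
S 100 10 min -9.8 max 1.1 gap -13.5..-9.8 z 84.4
S 110 12 min -12.7 max 1.4 gap -7.3..-2.6 z 85.9
S 120 11 min -13.1 max 1.3 gap -2.0..1.1 z 86.1
S 130 14 min -15.2 max 0.8 gap -15.2..-12.1 z 85.1
S 140 14 min -17.0 max 2.3 gap -3.0..0.2 z 85.9
T 20 57 min -45.3 max 37.3 gap -17.5..2.1 z 80.2
T 30 58 min -45.9 max 32.1 gap -16.9..1.7 z 79.5
T 40 57 min -47.2 max 37.6 gap -19.5..0.8 z 81.2
T 50 50 min -48.9 max 29.7 gap -21.0..1.9 z 81.7
T 80 12 min -11.1 max -1.3 gap -1.3..37.1 z 82.1
T 90 13 min -12.9 max -3.2 gap -3.2..-0.7 z 88.2
T 100 13 min -14.3 max -2.0 gap -14.3..-11.9 z 84.7
T 110 16 min -16.1 max -2.3 gap -15.7..-13.6 z 86.1
T 120 16 min -17.6 max -3.1 gap -13.1..-10.8 z 85.6
T 130 19 min -18.7 max -2.3 gap -11.1..-8.5 z 87.3
T 140 19 min -20.7 max -3.2 gap -5.6..-3.5 z 86.9
```

View pics/e1.png

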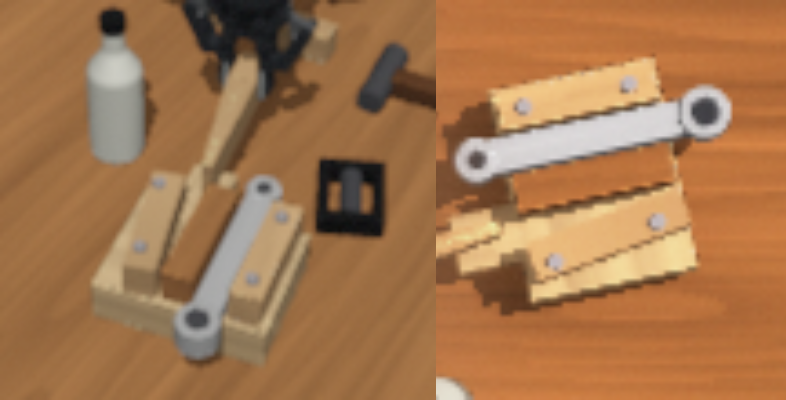

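The crops show the straight flank about 4 mm clear of the jaw, and the tip (205,165 left) pointing into the gap, centred. Insert 45 mm, shifting 2 mm toward the jaw and down.

>>> {"name": "send_rows", "arguments": {"increments": [[0,0,3.5,0,0,0],[-12,0.5,0,0,0,0],[-12,0.5,0,0,0,0],[-12,0.5,0,0,0,0],[-9,0.5,0,0,0,0]]}}

```text
time: 9.28
tool_pos: [478.3, 102.2, 54.8]
tcp_rot: [180.0, -0.0, 101.3]
ft_force: [0.1, 1.5, -0.4]
finger_gap: 28.8
grip_force: 60.2
```

>>> {"name": "send_rows", "arguments": {"increments": [[-8,0,0,0,0,0],[-8,0,0,0,0,0],[-7,0,0,0,0,0],[0,0,0,0,0,0]]}}

```text
time: 9.78
tool_pos: [482.7, 80.0, 54.7]
tcp_rot: [180.0, -0.0, 101.3]
ft_force: [0.4, -1.4, 1.0]
finger_gap: 28.9
grip_force: 60.3
```

>>> {"name": "send_rows", "arguments": {"increments": [[-3,0,0,0,0,0],[-3,0,0,0,0,0],[0,0,0,0,0,0]]}}

```text
time: 10.15
tool_pos: [483.8, 74.7, 54.8]
tcp_rot: [180.0, -0.0, 101.3]
ft_force: [-0.5, 1.3, 3.7]
finger_gap: 28.7
grip_force: 60.6
```

>>> {"name": "send_rows", "arguments": {"increments": [[0,0,0,0,0,0],[0,0,0,0,0,0],[0,0,0,0,0,0],[0,0,0,0,0,0]], "grip": -1}}

```text
time: 10.65
tool_pos: [483.5, 74.8, 54.5]
tcp_rot: [180.0, -0.0, 101.3]
ft_force: [-1.0, 0.6, -0.7]
finger_gap: 85.4
grip_force: 0.0
```

>>> {"name": "send_rows", "arguments": {"increments": [[0,0,-20,0,0,0],[0,0,-40,0,0,0],[0,0,-40,0,0,0],[0,0,-20,0,0,0],[0,0,0,0,0,0]]}}

```text
time: 11.28
tool_pos: [485.0, 74.8, 176.6]
tcp_rot: [179.8, 0.0, 101.3]
ft_force: [0.2, 0.6, 0.4]
finger_gap: 85.6
grip_force: 0.0
```

```bash
python3 plan.py "[[500,200,175,98,4],[586,294,175,98,4]]"
python3 - <<'E'
from h import *
s=snap("scene"); t=snap("top"); np.savez("e2.npz",S=s["W"],T=t["W"])
cv2.imwrite("pics/e2.png",np.hstack([cv2.resize(s["img"][150:260,280:400],(436,400)),cv2.resize(t["img"][150:240,260:380],(533,400))[:,180:530]]))
E
```

```text
[[30.0, 9.8, 0.4, 0.004, -0.0, 0.015], [30.1, 9.4, 0.4, 0.0, -0.0, 0.014], [30.2, 9.0, 0.4, 0.0, -0.0, 0.015], [30.4, 8.5, 0.4, 0.0, -0.0, 0.014], [20.3, 24.6, 0.0, 0.0, -0.0, 0.0]]
[[20.2, 24.6, 0.0, 0.0, -0.0, 0.0], [20.3, 24.5, 0.1, 0.0, -0.0, 0.0], [20.2, 24.6, -0.0, 0.0, -0.0, 0.0]]
max 30.4 0.015 norm 31.894356867634126
```

View pics/e2.png

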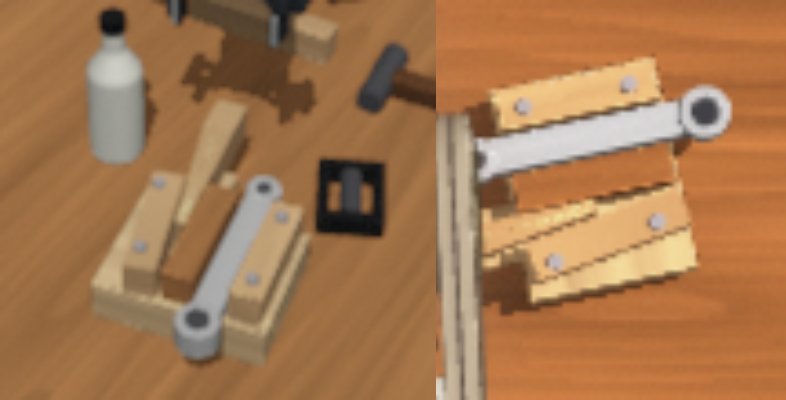

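The wedge stands level in the gap, released: left crop butt at (235,110), right crop tip at (590,208). Jaw unmoved. Now the hammer.

```bash
python3 plan.py "[[500,200,175,145,5],[588.6,293.8,120,187.8,5]]"
```

```text
[[23.9, 8.2, -0.2, -0.0, -0.001, -0.152], [22.4, 11.8, -0.3, -0.0, 0.0, -0.153], [20.4, 15.0, -0.3, -0.001, 0.0, -0.152], [17.8, 17.9, -0.2, 0.0, 0.0, -0.153], [14.9, 20.5, -0.3, 0.0, 0.0, -0.152]]
[[-3.8, 25.5, 11.0, 0.0, 0.0, -0.149], [-7.5, 24.7, 11.0, 0.0, 0.0, -0.15], [-11.1, 23.3, 11.0, 0.0, 0.0, -0.149], [-14.4, 21.4, 11.1, 0.0, 0.0, -0.15], [-17.5, 18.9, 11.0, 0.0, 0.0, -0.149]]
max 25.5 0.153 norm 28.08077634254438
```

>>> {"name": "send_rows", "arguments": {"increments": [[23.9,8.2,-0.2,0,-0.001,-0.152],[22.4,11.8,-0.3,0,0,-0.153],[20.4,15,-0.3,-0.001,0,-0.152],[17.8,17.9,-0.2,0,0,-0.153],[14.9,20.5,-0.3,0,0,-0.152]]}}

```text
time: 12.0
tool_pos: [499.3, 200.5, 173.7]
tcp_rot: [-179.9, -0.1, 145.3]
ft_force: [-0.2, -0.9, 0.3]
finger_gap: 85.4
grip_force: 0.0
```

>>> {"name": "send_rows", "arguments": {"increments": [[-3.8,25.5,11,0,0,-0.149],[-7.5,24.7,11,0,0,-0.15],[-11.1,23.3,11,0,0,-0.149],[-14.4,21.4,11,0,0,-0.15],[-17.5,18.9,11,0,0,-0.149]]}}

```text
time: 12.62
tool_pos: [588.3, 293.9, 118.1]
tcp_rot: [-180.0, -0.1, -171.9]
ft_force: [-0.7, 0.2, 1.1]
finger_gap: 85.4
grip_force: 0.0
```

>>> {"name": "send_rows", "arguments": {"increments": [[0,0,0,0,0,0],[0,0,0,0,0,0]]}}

```text
time: 12.88
tool_pos: [588.0, 293.2, 119.5]
tcp_rot: [-180.0, -0.1, -172.3]
ft_force: [-0.9, -0.5, 0.5]
finger_gap: 85.2
grip_force: 0.0
```

```bash
python3 plan.py "[[588.6,293.8,60,187.8,2],[588.6,293.8,7,187.8,3]]"; python3 -c "
from h import *
import sys
s=snap('scene');t=snap('top')
cv2.imwrite('pics/h1.png',np.hstack([cv2.resize(s['img'][80:240,320:480],(400,400),interpolation=2),cv2.resize(t['img'][120:240,180:300],(400,400),interpolation=2)]))"
```

```text
[[-0.4, 0.3, 29.8, -0.002, 0.001, 3.141], [0.3, -0.2, 29.7, 0.0, -0.0, 3.14], [-0.0, 0.0, 17.7, -0.0, -0.0, 0.0], [-0.0, 0.0, 17.7, -0.0, -0.0, 0.0], [-0.0, 0.0, 17.6, -0.0, -0.0, 0.0]]
max 29.8 3.141 norm 29.804194335697115
```

View pics/h1.png

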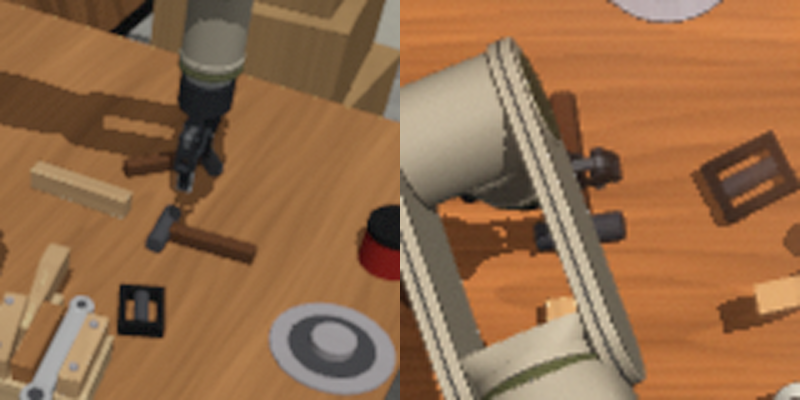

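The gripper is above the handle, just behind the head: left crop, head (165,228), fingers (190,175) well above it. Descend and grip firmly.

>>> {"name": "send_rows", "arguments": {"increments": [[0,0,40,0,0,0],[0,0,40,0,0,0],[0,0,20,0,0,0],[0,0,12,0,0,0],[0,0,0,0,0,0]]}}

```text
time: 13.6
tool_pos: [589.2, 293.7, 9.3]
tcp_rot: [180.0, 0.1, -172.2]
ft_force: [-0.5, 0.6, 0.3]
finger_gap: 85.5
grip_force: 0.0
```

>>> {"name": "send_rows", "arguments": {"increments": [[0,0,0,0,0,0],[0,0,0,0,0,0],[0,0,0,0,0,0],[0,0,0,0,0,0],[0,0,0,0,0,0]], "grip": 1, "grip_force": 115}}

```text
time: 14.22
tool_pos: [589.8, 294.0, 10.3]
tcp_rot: [180.0, 0.2, -172.2]
ft_force: [-1.3, -1.6, 6.6]
finger_gap: 21.2
grip_force: 114.4
```

>>> {"name": "send_rows", "arguments": {"increments": [[0,0,0,0,0,0],[0,0,-30,0,0,0],[0,0,-50,0,0,0],[0,0,-40,0,0,0],[0,0,0,0,0,0]]}}

```text
time: 14.85
tool_pos: [591.5, 294.8, 133.5]
tcp_rot: [179.9, 0.5, -172.2]
ft_force: [1.1, 0.4, -3.8]
finger_gap: 20.9
grip_force: 113.8
```

Run:
```python
from h import *
from inhand import *
q=r.sense();p=q["tool_pos"];print(p.round(1),q["tcp_rot"].round(2),q["joint_pos"].round())
s=snap("scene"); t=snap("top"); np.savez("f.npz",S=s["W"],T=t["W"])
h=np.array([-.991,-.136])
for n,W in(("S",s["W"]),("T",t["W"])):
    c=p[:2]-16*h; b=inhand(W,[c[0],c[1],np.radians(187.8)],p[2]-7,R=105,f=hammer,keep=lambda l:(l<-15)|(l>34))
    print(n,b.x.round(3),np.degrees(b.x[2]).round(1),b.fun.round(2))
# wedge now
for n,W in(("S",s["W"]),("T",t["W"])):
    w=W.reshape(-1,3); w=w[np.isfinite(w[:,0])]; a=np.radians(11.25)
    J=(w[:,:2]-[525.2,-65.8])@np.array([[np.cos(a),np.sin(a)],[-np.sin(a),np.cos(a)]]).T
    m=(J[:,1]>115)&(J[:,1]<200)&(J[:,0]>-50)&(J[:,0]<25)&(w[:,2]>74)&(w[:,2]<90)
    print(n,m.sum(),"butt y",np.percentile(J[m,1],[97,100]),"x",np.percentile(J[m,0],[2,98]),w[m,2].mean())
```

```text
[591.5 294.8 133.5] [ 179.89    0.49 -172.2 ] [ 22.  20.  81.  -0.  78. -76.]
S [651.015 307.327   3.33 ] 190.8 2.9
T [612.375 326.916   3.9  ] 223.5 1.41
S 101 butt y [171.52123262 176.66083161] x [-26.41978136   3.06440325] 81.39146251443945
T 149 butt y [171.06802176 172.50644983] x [-29.463213   -1.0317532] 81.41797331643487
```

```bash
python3 plan.py "[[500,174,130,-168.75,5],[500,174,59,-168.75,4]]"
```

```text
[[20.8, -21.3, -0.4, -0.0, 0.0, -0.012], [21.0, -21.0, -0.5, -0.0, 0.0, -0.012], [21.3, -20.8, -0.4, -0.0, 0.0, -0.012], [21.5, -20.6, -0.5, -0.0, 0.0, -0.012], [21.7, -20.2, -0.4, -0.0, 0.0, -0.012]]
[[0.0, -0.0, 17.8, -0.0, 0.0, -0.0], [0.0, -0.0, 17.7, -0.0, 0.0, -0.0], [0.0, -0.0, 17.8, -0.0, 0.0, -0.0], [0.0, -0.0, 17.7, -0.0, 0.0, -0.0]]
max 21.7 0.012 norm 29.780194760948092
```

>>> {"name": "send_rows", "arguments": {"increments": [[20.8,-21.3,-0.4,0,0,-0.012],[21,-21,-0.5,0,0,-0.012],[21.3,-20.8,-0.4,0,0,-0.012],[21.5,-20.6,-0.5,0,0,-0.012],[21.7,-20.2,-0.4,0,0,-0.012]]}}

```text
time: 15.58
tool_pos: [497.9, 173.0, 127.7]
tcp_rot: [-180.0, -0.2, -168.7]
ft_force: [0.2, 0.0, -4.8]
finger_gap: 21.3
grip_force: 113.7
```

>>> {"name": "send_rows", "arguments": {"increments": [[0,0,0,0,0,0],[0,0,0,0,0,0],[0,0,0,0,0,0]]}}

```text
time: 15.95
tool_pos: [500.6, 174.7, 130.4]
tcp_rot: [180.0, 0.0, -168.7]
ft_force: [0.1, 0.2, -3.7]
finger_gap: 21.2
grip_force: 113.8
```

```bash
python3 plan.py "[[500,174,59,-168.75,4]]"
python3 - <<'E'
from h import *
s=snap("scene"); t=snap("top"); np.savez("f.npz",S=s["W"],T=t["W"])
q=r.sense();p=q["tool_pos"];print(p.round(1),q["tcp_rot"].round(2))
cv2.imwrite('pics/h2.png',np.hstack([cv2.resize(s['img'][80:240,280:440],(400,400),interpolation=2),cv2.resize(t['img'][120:240,220:340],(400,400),interpolation=2)]))
E
```

```text
[[0.2, -0.1, 17.8, 0.0, 0.0, 0.0], [0.2, -0.2, 17.9, 0.0, 0.0, 0.0], [0.2, -0.1, 17.8, 0.0, 0.0, 0.0], [0.2, -0.2, 17.9, 0.0, 0.0, 0.0]]
max 17.9 0.0 norm 17.90223449740283
[500.7 174.7 130.8] [ 1.7999e+02  5.0000e-02 -1.6872e+02]
```

View pics/h2.png

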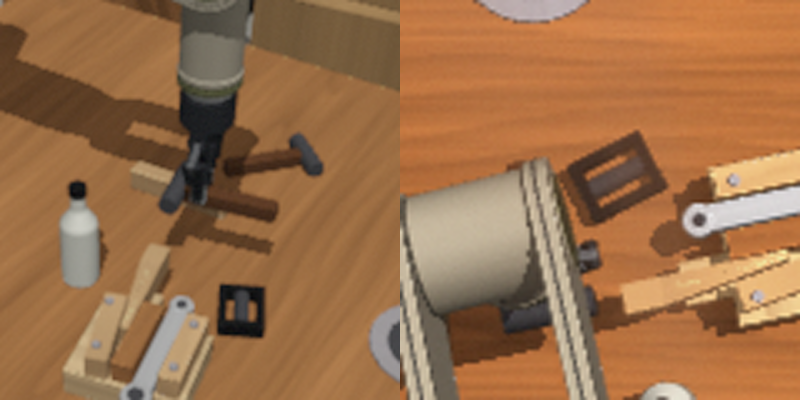

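Left crop: hammer held level, head (172,190), handle pointing right. Right crop: head end (595,303) lines up with the wedge butt (625,298). Descend to strike height and measure the alignment.

>>> {"name": "send_rows", "arguments": {"increments": [[0.2,-0.1,17.8,0,0,0],[0.2,-0.2,17.9,0,0,0],[0.2,-0.1,17.8,0,0,0],[0.2,-0.2,17.9,0,0,0],[0,0,0,0,0,0]]}}

```text
time: 16.68
tool_pos: [498.2, 173.0, 57.2]
tcp_rot: [-180.0, -0.2, -168.8]
ft_force: [-0.5, -0.8, -4.9]
finger_gap: 21.0
grip_force: 113.7
```

```bash
cat > rel.py <<'E'
from h import *
a=np.radians(11.25)
def J(W):
    w=W.reshape(-1,3); w=w[np.isfinite(w[:,0])]
    return np.c_[(w[:,:2]-[525.2,-65.8])@np.array([[np.cos(a),np.sin(a)],[-np.sin(a),np.cos(a)]]).T,w[:,2]]
q=r.sense();p=q["tool_pos"];t=J(np.array([p]))[0];print("tcp jig",t.round(1),q["tcp_rot"].round(1),q["ft_force"].round(1))
for n in("scene","top"):
    j=J(snap(n)["W"])
    for nm,x0,x1,y0,y1,z0,z1 in(("wedge butt",-50,25,118,t[1]-38,70,90),("head",-45,10,t[1]-55,t[1]-12,58,90),("jaw",-8,15,-50,50,72,90)):
        m=(j[:,0]>x0)&(j[:,0]<x1)&(j[:,1]>y0)&(j[:,1]<y1)&(j[:,2]>z0)&(j[:,2]<z1)
        k=j[m]
        if len(k)>8: print(n,nm,len(k),"x",np.percentile(k[:,0],[3,97]).round(1),"y",np.percentile(k[:,1],[1,3,97]).round(1),"z",np.percentile(k[:,2],[50,95]).round(1))
E
python3 rel.py
```

```text
tcp jig [ 20.1 239.5  57.2] [-180.    -0.2 -168.8] [-0.5 -0.8 -4.9]
scene wedge butt 118 x [-25.9   3.1] y [119.3 120.2 198.4] z [80.9 84.9]
scene head 74 x [-26.4   4. ] y [191.8 192.4 225.6] z [72.9 79. ]
scene jaw 129 x [-7.1 14.5] y [-48.8 -47.9  47.8] z [81.6 84.3]
top wedge butt 165 x [-29.   -1.1] y [118.6 120.1 197.8] z [80.3 87.4]
top head 20 x [-28.5  -3.1] y [194.  194.  199.9] z [73.  79.7]
top jaw 164 x [-7.4 14.4] y [-49.1 -46.8  47.2] z [81.5 86.6]
```

Head and butt are aligned within 1 mm, gap about 21 mm. First tap.

>>> {"name": "send_rows", "arguments": {"increments": [[0,-6,0,0,0,0],[0,-6,0,0,0,0],[0,-6,0,0,0,0],[0,-5,0,0,0,0],[0,-5,0,0,0,0]]}}

```text
time: 17.4
tool_pos: [505.7, 145.8, 60.0]
tcp_rot: [180.0, 0.1, -168.8]
ft_force: [-0.4, 1.5, -3.3]
finger_gap: 21.3
grip_force: 113.9
```

>>> {"name": "send_rows", "arguments": {"increments": [[0,-5,0,0,0,0],[0,-5,0,0,0,0],[0,-5,0,0,0,0]]}}

```text
time: 17.77
tool_pos: [508.6, 131.3, 59.8]
tcp_rot: [180.0, 0.1, -168.8]
ft_force: [1.9, 7.3, -3.9]
finger_gap: 21.2
grip_force: 114.0
```

>>> {"name": "send_rows", "arguments": {"increments": [[0,-3,0,0,0,0],[0,10,0,0,0,0],[0,12,0,0,0,0],[0,0,0,0,0,0],[0,0,0,0,0,0]]}}

```text
time: 18.4
tool_pos: [504.6, 150.0, 59.7]
tcp_rot: [-180.0, 0.1, -168.7]
ft_force: [-0.2, -0.1, -3.4]
finger_gap: 20.9
grip_force: 114.3
```

>>> {"name": "send_rows", "arguments": {"increments": [[0,-9,0,0,0,0],[0,-9,0,0,0,0],[0,-6,0,0,0,0],[0,-5,0,0,0,0],[0,-5,0,0,0,0]]}}

```text
time: 19.02
tool_pos: [512.2, 117.5, 60.2]
tcp_rot: [179.9, 0.2, -168.8]
ft_force: [2.0, 12.0, -4.6]
finger_gap: 21.1
grip_force: 115.1
```

>>> {"name": "send_rows", "arguments": {"increments": [[0,12,0,0,0,0],[0,10,0,0,0,0],[0,0,0,0,0,0]]}}

```text
time: 19.4
tool_pos: [506.7, 138.9, 59.6]
tcp_rot: [-180.0, 0.0, -168.7]
ft_force: [0.9, 0.2, -4.3]
finger_gap: 21.4
grip_force: 115.1
```

```bash
python3 rel.py
```

```text
tcp jig [ 21.8 204.4  59.6] [-180.     0.  -168.7] [ 0.9  0.2 -4.3]
scene wedge butt 57 x [-24.5   5.4] y [118.2 118.5 166. ] z [79.6 82.7]
scene head 87 x [-24.    4.8] y [156.6 157.3 191.1] z [74.3 80.8]
scene jaw 147 x [-7.5 14.3] y [-47.6 -44.1  48.4] z [81.3 84.5]
top wedge butt 59 x [-27.1   1.1] y [118.1 118.5 160.3] z [81.4 88.3]
top head 9 x [-28.5  -3.6] y [158.2 158.3 161.4] z [73.4 84.7]
top jaw 186 x [-7.5 14.5] y [-47.9 -45.5  47.2] z [81.3 87.6]
```

>>> {"name": "send_rows", "arguments": {"increments": [[0,-12,0,0,0,0],[0,-9,0,0,0,0],[0,-4,0,0,0,0],[0,-4,0,0,0,0],[0,-4,0,0,0,0]]}}

```text
time: 20.12
tool_pos: [514.6, 107.2, 60.4]
tcp_rot: [179.8, 0.2, -168.8]
ft_force: [3.8, 15.4, -5.3]
finger_gap: 21.0
grip_force: 115.1
```

>>> {"name": "send_rows", "arguments": {"increments": [[0,12,0,0,0,0],[0,10,0,0,0,0],[0,0,0,0,0,0]]}}

```text
time: 20.5
tool_pos: [508.8, 128.0, 59.6]
tcp_rot: [-180.0, 0.0, -168.7]
ft_force: [-0.0, 0.0, -3.6]
finger_gap: 21.2
grip_force: 115.2
```

>>> {"name": "send_rows", "arguments": {"increments": [[0,-11,0,0,0,0],[0,-9,0,0,0,0],[0,-4,0,0,0,0],[0,-3,0,0,0,0],[0,-2,0,0,0,0]]}}

```text
time: 21.12
tool_pos: [516.1, 100.9, 60.5]
tcp_rot: [179.8, 0.3, -168.8]
ft_force: [3.4, 16.9, -4.3]
finger_gap: 21.2
grip_force: 115.1
```

>>> {"name": "send_rows", "arguments": {"increments": [[0,12,0,0,0,0],[0,8,0,0,0,0],[0,0,0,0,0,0]]}}

```text
time: 21.5
tool_pos: [510.7, 118.8, 59.6]
tcp_rot: [-180.0, 0.0, -168.7]
ft_force: [-0.3, 0.4, -4.6]
finger_gap: 21.3
grip_force: 115.2
```

>>> {"name": "send_rows", "arguments": {"increments": [[0,-11,0,0,0,0],[0,-9,0,0,0,0],[0,-2,0,0,0,0],[0,-2,0,0,0,0],[0,0,0,0,0,0]]}}

```text
time: 22.12
tool_pos: [515.3, 99.0, 59.9]
tcp_rot: [179.5, 0.1, -168.8]
ft_force: [-2.4, 25.6, -2.7]
finger_gap: 20.9
grip_force: 115.6
```

>>> {"name": "send_rows", "arguments": {"increments": [[0,-2,0,0,0,0],[0,0,0,0,0,0]]}}

```text
time: 22.38
tool_pos: [515.5, 98.7, 60.0]
tcp_rot: [179.4, 0.1, -168.8]
ft_force: [-3.5, 33.6, -1.4]
finger_gap: 20.9
grip_force: 115.8
```

>>> {"name": "send_rows", "arguments": {"increments": [[0,12,0,0,0,0],[0,8,0,0,0,0],[0,0,0,0,0,0]]}}

```text
time: 22.75
tool_pos: [512.2, 112.5, 59.7]
tcp_rot: [-180.0, 0.1, -168.7]
ft_force: [0.2, -0.8, -4.5]
finger_gap: 21.2
grip_force: 115.6
```

>>> {"name": "send_rows", "arguments": {"increments": [[0,-10,0,0,0,0],[0,-8,0,0,0,0],[0,-2,0,0,0,0],[0,-1,0,0,0,0],[0,0,0,0,0,0]]}}

```text
time: 23.38
tool_pos: [515.6, 98.4, 60.1]
tcp_rot: [179.3, 0.1, -168.8]
ft_force: [-6.0, 37.2, -0.8]
finger_gap: 21.3
grip_force: 116.4
```

>>> {"name": "send_rows", "arguments": {"increments": [[0,12,0,0,0,0],[0,15,0,0,0,0],[0,15,0,0,0,0],[0,15,0,0,0,0],[0,0,0,0,0,0]]}}

```text
time: 24.0
tool_pos: [504.9, 149.1, 59.7]
tcp_rot: [180.0, 0.1, -168.7]
ft_force: [0.2, 0.1, -3.7]
finger_gap: 21.4
grip_force: 116.1
```

```bash
python3 rel.py
python3 - <<'E'
from fit import *
from h import *
import fit as F
for n in("top","scene"):
    W=snap(n)["W"]
    q=F.fit(W,lambda p,Q: jig(p,Q),[525.2,-65.8,np.radians(11.25),7],125).x; print(n,q.round(2))
    b=F.fit(W,hammer,[603,292,np.radians(188)],60); print("hammer2 area?",b.fun)
E
python3 plan.py "[[500,180,110,-168.75,3],[588,290,110,-172,5]]"
```

```text
tcp jig [ 22.  214.8  59.7] [ 1.800e+02  1.000e-01 -1.687e+02] [ 0.2  0.1 -3.7]
scene wedge butt 27 x [-23.4   1.1] y [132.7 155.3 176.2] z [75.4 81.2]
scene head 85 x [-23.1   4.5] y [165.5 166.7 200.4] z [74.3 81.1]
scene jaw 153 x [-6.6 14.2] y [-49.7 -47.5  43.5] z [81.6 84.9]
top wedge butt 10 x [-26.5  -2.2] y [118.1 118.1 172. ] z [75.4 84.9]
top head 9 x [-26.6  -5.4] y [169.1 169.1 172.1] z [75.  84.9]
top jaw 202 x [-6.8 14.2] y [-48.5 -47.   47.2] z [80.7 87.3]
top [ 5.2406e+02 -6.5910e+01  2.0000e-01 -1.7630e+01]
hammer2 area? 5.732479593378658
scene [ 5.2674e+02 -6.6390e+01  1.9000e-01 -1.1710e+01]
hammer2 area? 1.7402439293942247
[[-0.4, 10.9, -16.7, -0.0, 0.001, -0.0], [-0.4, 10.8, -16.8, -0.0, 0.0, -0.0], [-0.4, 10.9, -16.7, -0.0, 0.0, -0.0], [-21.6, 18.2, -0.0, -0.0, 0.0, 0.011], [-21.3, 18.3, -0.0, -0.0, 0.0, 0.011]]
[[-21.2, 18.7, -0.0, -0.0, 0.0, 0.012], [-20.9, 18.8, -0.0, -0.0, 0.0, 0.011], [-20.7, 19.1, -0.0, -0.0, 0.0, 0.012]]
max 21.6 0.012 norm 28.268887491374684
```

The wedge is home: butt at about y 117 and no further advance at 37 N. Now the hammer goes back to its old spot.

>>> {"name": "send_rows", "arguments": {"increments": [[-0.4,10.9,-16.7,0,0,0],[-0.4,10.8,-16.8,0,0,0],[-0.4,10.9,-16.7,0,0,0],[-21.6,18.2,0,0,0,0.011],[-21.3,18.3,0,0,0,0.011]]}}

```text
time: 24.82
tool_pos: [536.1, 225.8, 112.1]
tcp_rot: [180.0, 0.2, -170.0]
ft_force: [-0.5, -0.9, -4.6]
finger_gap: 20.7
grip_force: 116.3
```

>>> {"name": "send_rows", "arguments": {"increments": [[-21.2,18.7,0,0,0,0.012],[-20.9,18.8,0,0,0,0.011],[-20.7,19.1,0,0,0,0.012],[0,0,0,0,0,0]]}}

```text
time: 25.32
tool_pos: [588.7, 292.5, 111.3]
tcp_rot: [180.0, 0.2, -171.9]
ft_force: [-0.4, -1.1, -4.0]
finger_gap: 21.1
grip_force: 116.1
```

>>> {"name": "send_rows", "arguments": {"increments": [[0,0,30,0,0,0],[0,0,30,0,0,0],[0,0,22,0,0,0],[0,0,12,0,0,0],[0,0,0,0,0,0]]}}

```text
time: 25.95
tool_pos: [587.5, 290.0, 15.5]
tcp_rot: [-180.0, -0.0, -172.0]
ft_force: [-0.2, 0.0, -4.5]
finger_gap: 21.1
grip_force: 116.1
```

>>> {"name": "send_rows", "arguments": {"increments": [[0,0,2,0,0,0],[0,0,2,0,0,0],[0,0,1,0,0,0],[0,0,0,0,0,0]]}}

```text
time: 26.45
tool_pos: [588.1, 290.2, 11.3]
tcp_rot: [180.0, 0.1, -172.0]
ft_force: [-0.2, -0.7, -3.9]
finger_gap: 21.5
grip_force: 116.1
```

>>> {"name": "send_rows", "arguments": {"increments": [[0,0,1,0,0,0],[0,0,1,0,0,0],[0,0,0,0,0,0]]}}

```text
time: 26.82
tool_pos: [588.3, 290.3, 10.3]
tcp_rot: [180.0, 0.1, -172.0]
ft_force: [-4.5, -1.9, 6.1]
finger_gap: 21.1
grip_force: 117.5
```

On the bench. Release and lift.

>>> {"name": "send_rows", "arguments": {"increments": [[0,0,0,0,0,0],[0,0,0,0,0,0],[0,0,0,0,0,0],[0,0,0,0,0,0],[0,0,0,0,0,0]], "grip": -1}}

```text
time: 27.45
tool_pos: [588.1, 290.2, 9.1]
tcp_rot: [180.0, 0.1, -172.0]
ft_force: [-0.3, -1.0, -0.7]
finger_gap: 85.5
grip_force: 0.0
```

>>> {"name": "send_rows", "arguments": {"increments": [[0,0,-20,0,0,0],[0,0,-40,0,0,0],[0,0,-50,0,0,0],[0,0,-30,0,0,0],[0,0,0,0,0,0]]}}

```text
time: 28.08
tool_pos: [590.5, 291.3, 155.1]
tcp_rot: [179.9, 0.6, -172.0]
ft_force: [0.1, -0.1, 0.4]
finger_gap: 85.4
grip_force: 0.0
```

Run:
```python
from h import *
s=snap("scene"); t=snap("top")
cv2.imwrite('pics/z.png',np.hstack([cv2.resize(s['img'][100:260,290:450],(400,400),interpolation=2),cv2.resize(t['img'][140:260,260:380],(400,400),interpolation=2)]))
from fit import *
b=fit(s["W"],hammer,[604,292,np.radians(188)],85); print(b.x.round(2),b.fun)
```

```text
[605.08 291.1    3.25] 3.8921837994105295
```

View pics/z.png

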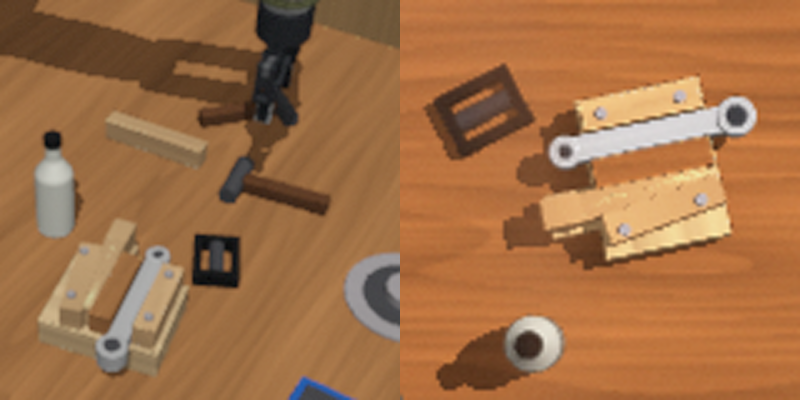

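The wedge is driven home (right crop, butt at (543,215)), with the jaw against the crank and the crank against the anvil. The hammer lies flat at (275,188) in the left crop, and the bottle, pedal and block are untouched.

```bash
python3 -c "
from bench import r
print(r.hand_in())"
```

```text
the job is handed in; nothing more can be done
None
```

The job is handed in, with no verdict returned: the wedge was hammered home until it stopped advancing at about 37 N, the crank arm looks pinched against the anvil, the hammer lies flat on the bench, and the bottle, pedal and block look undisturbed.

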